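# Index the parts carousel and tip the lens caps in

### The job

The two lens caps in the tipping pan belong with the lens cap that already lies in one compartment of the carousel. Pull up the sprung index knob and turn the carousel until that compartment stands under the chute and the index pin has dropped fully home in its hole, then push the pan's lever down so that both caps slide down the chute into that compartment, and let the pan swing back. Leave the bottle, blue air pen and cup where they are.

Things in the scene. Friction and masses are not known exactly. Their poses are not given: they have to be found in the camera images.
- stand: Fixed stand of the carousel. Origin on the bench, on the carousel's upright axis; x points from the axis to the chute and tipping pan, z up. The slide, its posts and the pan rise to z 210 mm at stand x 145 to 240 mm, inside y +-46 mm.
- axis_top (a point): On the axis, top of the fixed aluminium index disc (radius 58 mm, z 90 mm). It has six holes (dark spots, 10.5 mm wide, at radius 46 mm) roughly 60 degrees apart but drilled unevenly, each up to 6 degrees off: the pin must be felt into a hole. The pin is flat-ended, 8 mm thick, 6 mm deep in a hole.
- carousel (a joint): Angle of the carousel in rad, 0 at the start (pin in a hole), growing counter-clockwise from above, at most 2.7 either way; stays where left, 2 to 8 N at the knob turn it. A grey turntable of 108 mm radius with six open compartments between radius 66 and 105 mm, floor at z 52 mm, 3 mm walls up to z 90 mm. At 0 their centres lie at 0 (under the chute), 60, 120, 180, -120, -60 degrees from the stand's x.
- plunger_knob (a point): Centre of the black round upright index knob, 20 mm wide, 26 mm high, riding on the carousel at radius 46 mm (at angle 0: towards the stand's -x). Its centre is at z 131 mm with the pin home. Sprung down, 6 N at home to 11 N fully up. Below it a 9 mm stem of 10 mm, then a steel bracket 22 mm wide (boss top z 108, bracket top z 102, radius 30 to 70 mm).
- plunger (a joint): Lift of the index knob in m: 0 pin home in a hole, 0.006 riding on the disc, 0.010 fully up; lift at least 0.007 to turn freely. If the knob is let go between holes the pin rides on the disc and drops by itself when the carousel is pushed on slowly to a hole, which then blocks turning.
- chute_outlet (a point): Point under the mouth of the 45 degree chute, fixed at stand x 85.5 mm, z 100 mm: the compartment below receives the parts. Its front curtain, 60 mm wide, stands at stand x 65 mm from z 99 to 147 mm. A compartment is under the chute when the pin is home in the hole that brings its centre within 6 degrees of the stand's x.
- pocket_a (a point): Floor centre of the compartment at +60 degrees, radius 85.5 mm, from the carousel's x axis (counter-clockwise from above).
- pocket_b (a point): Floor centre of the compartment at +120 degrees.
- pocket_c (a point): Floor centre of the compartment at -60 degrees.
- pocket_d (a point): Floor centre of the compartment at -120 degrees.
- pan (a joint): Tilt of the tipping pan in rad: 0 level at rest, 0.96 fully tipped; falls back by itself when the lever is let go. Caps slide out from about 0.25.
- lever_pad (a point): Centre of the top face of the pan's lever pad: black plate 46 x 28 x 6 mm beside the chute (at rest at stand x 113, y -90, z 217 mm), sloping 35 degrees up towards the axis. It turns with the pan about a level shaft along the stand's y at stand x 160, z 180 mm. Pushed straight down about 65 mm (under 5 N until the end stop) it tips the pan fully.
- cap_1: Black round lens cap, 22 mm in diameter and 10 mm high, loose in the pan; origin at the centre of its underside.
- cap_2: Second such lens cap in the pan, the same size.
- cap_sample: The same kind of lens cap, lying loose in one of the compartments a to d: it shows where the caps belong. Origin at the centre of its underside.
- spacer: Brass round spacer, 16 mm in diameter, 18 mm high, in another compartment; a different part.
- square_nut: Square steel plate 20 x 20 x 8 mm in another compartment; a different part.
- foot: Conical rubber foot, 24 mm wide at the base, 18 mm at the top, 12 mm high, in another compartment; a different part.
- flux_bottle: White dispensing bottle with a red cap, 44 mm wide, 140 mm high; bystander. Origin at the centre of its underside.
- air_pen: Blue air pen lying on the bench, 28 x 182 x 28 mm; bystander. Origin under its middle.
- ribbed_cup: White ribbed cup, 71 mm wide, 62 mm high; bystander. Origin at the centre of its underside.

How it is judged:
By the outcome, as a careful person would: the job done as asked, in the order asked, and still so for the second after the job is handed in, with the robot touching nothing.
It also fails if it takes over 51 s, if anything falls off the work surface, if the arm or the gripper's body presses on something with over 40 N, if the wrist force passes 120 N, or if a joint passes its speed limit or range.

### The arm

A 6-joint arm with a two-finger parallel gripper is mounted at the origin on a cart in front of the work surface, level with it; the furniture and walls round the work are solid. World frame = base frame: x ahead of the robot, y to its left, z up, the work surface at z = 0. Lengths are in m, angles in rad, forces in N, time in s.
With the tool pointing down it reaches from about 0.25 to 0.725 m from the base axis. Payload 4 kg.
Tool frame: the origin (TCP) lies on the centre line of the jaws, within the pads' length; the fingertips stand 19 mm ahead of it and the grasp point (between the pads) is the TCP; z points along the fingers, y is the direction in which the jaws open and shut (so a half turn about z gives the same grasp; the last joint's range is limited). The gripper opens to 85 mm and grips with 20 to 120 N. Pads are 22 mm wide; open, the fingers measure 114 mm over their backs; the gripper's body (76 mm by 85 mm) begins 54 mm behind the grasp point. The pads swing forward as they close: fully open they stand 13 mm farther back than shut.
Start: joints at [1.196, 0.241, 0.005, 1.335, 0, 1.571], TCP at [0.183, 0.465, 0.25] pointing down, gripper open.
Joint ranges: [-2.72, 2.72], [-1.05, 1.87], [-1.09, 1.28], [-1.99, 2.15], [-1.42, 1.44], [-3.14, 3.14]. Speed limits (rad/s): [2.79, 2.79, 3.14, 3.14, 3.14, 3.14].

### API

Orientations are given as a unit quaternion [x, y, z, w].
In Python, from workcell import bot gives the robot as it stands. The module is installed in compiled form; this text tells all that it offers.
- The arm moves only by the shell command python3 -m handwheel 'ROWS' [OPENING]. ROWS is JSON, a list of rows, each an object of numbers: "dx", "dy", "dz": the shift along the tool's x, y, z as a fraction of full scale; "ax", "ay", "az": the turn, a rotation vector about the tool's x, y, z as a fraction of full scale. In form: [{"dx": .., "dy": .., "dz": .., "ax": .., "ay": .., "az": ..}, ...]. A call has 1 to 12 rows; each row shifts and turns the commanded pose from where the row before left it, along the tool's axes as they then stand; what a row does not reach is not made up. Full scale, the value 1, is 2.5 cm for a shift and 0.15 rad for a turn. A row lasts 1/10 s, in which the tool goes at most 50 mm and 8.59 degrees, less where a joint would pass 70% of its speed; a pose out of reach is approached as far as the arm can. A call with a number of a shift or a turn outside -1 to 1 is refused whole. A call with a gripper value outside its range is refused whole. OPENING is the gripper's target within -1 to 1 (fully open at 1, half-way at 0, shut at -1), set as the call begins (- or left out, the last holds). The fingers move at their own pace and stop on an object; the grip force is fixed at half the most. Time passes only in rows, so rows that do not move let the fingers close. It gives the time, the measured TCP pose, the force and the opening at its end, in the units of the state.
- bot.get_obs(): the state, without advancing time (a new reading comes with each control period).
- bot.camera(name): name is "side" or "top"; returns a dict with "img" (384x512x3 uint8, red, green, blue), "intrinsics" (3x3 intrinsics, pixels), "dist_coeffs" ([k1, k2, p1, p2, k3] as OpenCV has them; the pictures are not rectified), "eye" and "rotation" of the camera in the world. Camera axes: x right, y down, z forward; pixel columns grow to the right and rows downward; lengths in m; the calibration is good to about 2 mm. A picture is of the moment at which its call begins. There is no depth.
- bot.job_done(): hands the job in, once; it reports no verdict.
Trained networks look in a picture, given as the dict that the camera call returned (one of the last four; its "shot" number tells which), for a name from the list of things; names that differ only in an ending like _2 or _b are one class to them, and where a whole thing is asked for, a point or a joint stands for the part that bears it (a point fixed in the world has none). Each returns a list of dicts, best first, with "confidence" (0 to 1); they miss things now and then, are a little off and sometimes report something else, mostly with a low value. They report only what shows in the picture. A call takes as long as a camera call.
- bot.trace(thing, picture): "region" (384x512 bool, what is visible of it) and "rect" ([centre column, centre row, width, height] in pixels, round what is visible of it).
The state is a dict: "clock": time; "joint_pos": joint angles; "joint_vel": joint speeds; "tau": joint torques, N m; "eef_pos": TCP position; "tool_rot": TCP orientation; "ft_force": force on the tool from outside, world axes, zero at the start; "ft_torque": the same for the moment, N m; "grip_width": finger opening in m.
Only numpy, scipy, OpenCV 4.12 (cv2) and the standard library are available. Lean on these libraries where they do the work, as an engineer would, in place of code of your own. Each camera call takes 0.05 s, during which the arm holds its last target.

## Working session

There is one attempt and no reset: what is moved stays moved. The work goes in short steps, Python scripts to look and compute and a shell command to move; the robot and the scene stay as the last step left them, time stands still between calls to the robot, and variables do not carry over. Pictures are saved under pics/ and viewed, and the job is handed in when it is done.

```bash
mkdir -p pics; cat > h.py <<'E'
import numpy as np,cv2
from workcell import bot
def shot(n,f):
    c=bot.camera(n); cv2.imwrite('pics/'+f,c['img'][:,:,::-1]); return c
E
python3 - <<'E'
from h import *
import pickle
for n in('top','side'):
    c=shot(n,n+'0.png'); pickle.dump(c,open(n+'0.pkl','wb'))
    print(n,c['intrinsics'],c['dist_coeffs'],c['eye'],c['rotation'])
    for t in('stand','plunger_knob','lever_pad','cap_1','cap_sample','carousel','flux_bottle','air_pen','ribbed_cup'):
        print(t,[(np.round(d['rect'],1),round(d['confidence'],2)) for d in bot.trace(t,c)][:4])
print(bot.get_obs())
E
```

```text
top [[429.26326826   0.         246.88406886]
 [  0.         429.26326826 189.65429754]
 [  0.           0.           1.        ]] [-0.05056442  0.          0.          0.          0.        ] [0.3216453  0.15398927 1.31271232] [ 0.71298633 -0.69581088  0.06328183 -0.0591026 ]
stand [(array([164.3, 181.4,  83.7, 132.9]), 0.78), (array([243.8, 250.2,  16.2,  17.1]), 0.6)]
plunger_knob [(array([154.8, 222.1,   8.3,   1.6]), 0.6)]
lever_pad [(array([183.1, 145.2,  44.3,  61.5]), 0.89)]
cap_1 [(array([172.6, 139.4,   8.7,   8.9]), 0.56), (array([242.9, 246.9,  13.7,  13.6]), 0.25)]
cap_sample [(array([140.1, 190.8,   8.9,  12.4]), 0.43), (array([184.2, 225.1,   6. ,   7.1]), 0.39)]
carousel [(array([164.3, 208.2,  75.7,  76.9]), 0.9)]
flux_bottle [(array([241. , 248.6,  15.6,  13.6]), 0.62)]
air_pen [(array([163.2, 182.1,  83.7, 133.4]), 0.36)]
ribbed_cup [(array([291. , 229.3,  25.3,  25.7]), 0.62), (array([154.2, 221.7,   5.5,   6.2]), 0.17), (array([162. , 181.2,  80.8, 132.4]), 0.15)]
side [[440.91642012   0.         264.56111343]
 [  0.         440.91642012 194.4606009 ]
 [  0.     
[... 615 characters left out ...]
.6,   4.9,  11.2]), 0.46)]
{'clock': 1.0, 'joint_pos': array([ 1.19600198e+00,  2.40550380e-01,  5.03039457e-03,  1.33521767e+00,
       -2.13408284e-05,  1.57081011e+00]), 'joint_vel': array([ 0.00021067,  0.00021889, -0.00039768,  0.00075634, -0.00091453,
        0.00033466]), 'tau': array([ 2.21746659e-04, -3.72216654e+01,  2.52696651e+01,  1.23353708e-03,
       -7.77206225e-06, -4.96307294e-06]), 'eef_pos': array([0.18304862, 0.46529531, 0.2503429 ]), 'tool_rot': array([1.86309041e-01, 9.82491191e-01, 2.68342312e-05, 1.59487128e-05]), 'ft_force': array([ 0.41170323, -0.65849412,  0.20816576]), 'ft_torque': array([-0.02611168, -0.02798589,  0.01358037]), 'grip_width': 0.0854409829850536}
```

```bash
python3 - <<'E'
import cv2
a=cv2.imread('pics/top0.png');cv2.imwrite('pics/topc.png',cv2.resize(a[100:270,100:320],None,fx=3.5,fy=3.5,interpolation=cv2.INTER_CUBIC))
a=cv2.imread('pics/side0.png');cv2.imwrite('pics/sidec.png',cv2.resize(a[150:300,160:340],None,fx=4,fy=4,interpolation=cv2.INTER_CUBIC))
E
```

```text
(no output)
```

View pics/topc.png

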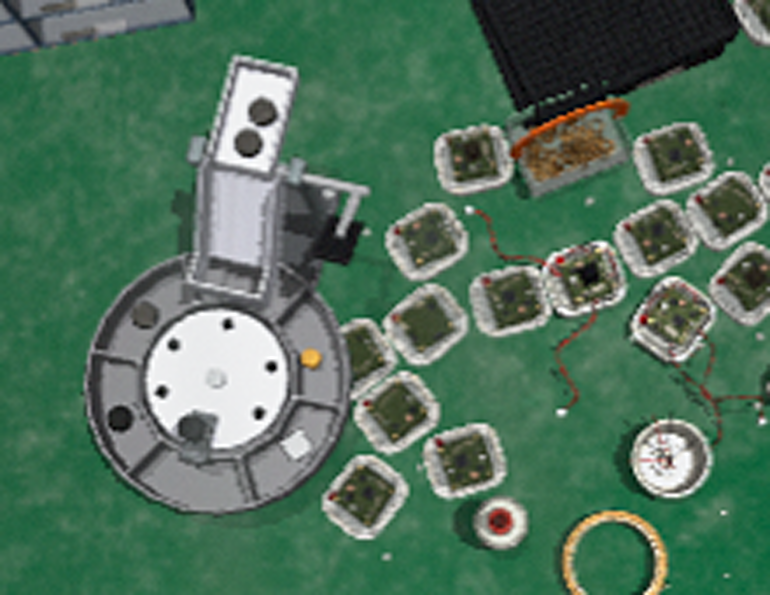

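View pics/sidec.png

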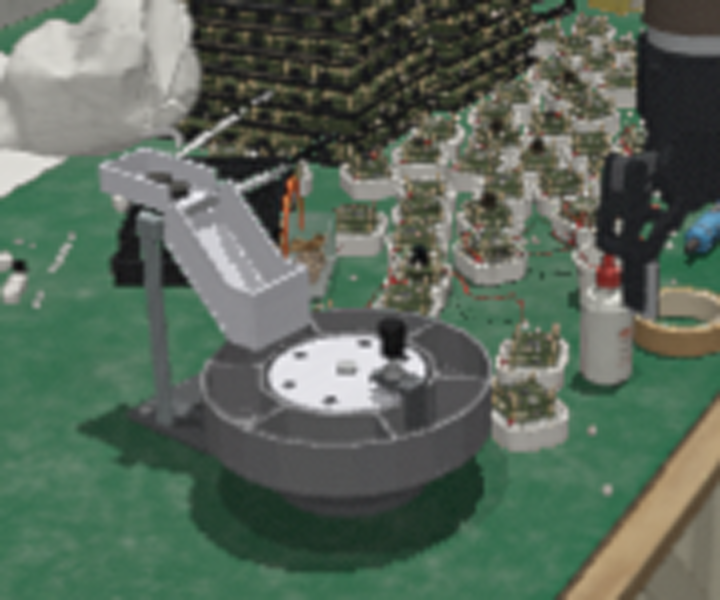

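View pics/top0.png

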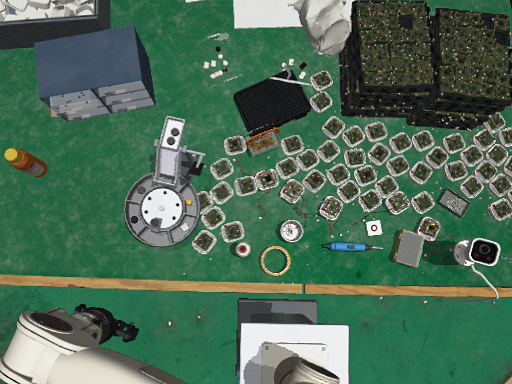

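```bash
cat >> h.py <<'E'
from scipy.spatial.transform import Rotation as R
def proj(c,P):
    r=R.from_quat(c['rotation']).as_matrix()
    pc=(np.atleast_2d(P)-c['eye'])@r
    return cv2.projectPoints(pc,np.zeros(3),np.zeros(3),c['intrinsics'],np.array(c['dist_coeffs']))[0][:,0]
def unproj(c,uv,z):
    n=cv2.undistortPoints(np.array([[uv]],float),c['intrinsics'],np.array(c['dist_coeffs']))[0,0]
    d=R.from_quat(c['rotation']).as_matrix()@[n[0],n[1],1]
    return c['eye']+d*(z-c['eye'][2])/d[2]
E
python3 - <<'E'
from h import *
import pickle
from scipy.optimize import least_squares
t=pickle.load(open('top0.pkl','rb'));s=pickle.load(open('side0.pkl','rb'))
T=lambda u,v:(100+(u+.5)/3.5-.5,100+(v+.5)/3.5-.5); S=lambda u,v:(160+(u+.5)/4-.5,150+(v+.5)/4-.5)
print('axis top',unproj(t,T(216,379),.092),'side',unproj(s,S(346,368),.092))
print('knob top',unproj(t,T(195,428),.144))
# pan far corners / fit stand pose from holes+knob
holes=[(228,324),(173,345),(272,367),(162,391),(259,413)]
for h in holes:
    p=unproj(t,T(*h),.09); print('hole',p)
print('lever pad',unproj(t,T(340,243),.217))
print('knob side',unproj(s,S(390,338),.131))
print('bottle',unproj(t,T(500,520),.14))
a=unproj(t,T(216,379),.09)
for n,uv,z in(('dark UL',(145,315),.06),('dark L',(120,418),.06),('brass',(311,358),.07),('sq',(297,444),.06),('knob',(195,428),.144),('lever',(340,243),.217),('pancap',(249,142),.19),('pancap',(262,111),.19)):
    p=unproj(t,T(*uv),z)-a; print(n,np.hypot(*p[:2]),np.degrees(np.arctan2(p[1],p[0])))
img=t['img']
for b in((100,100,0,0),):
  a=img[125:235,115:205,::-1]; cv2.imwrite('pics/z.png',cv2.resize(a,None,fx=6,fy=6,interpolation=cv2.INTER_NEAREST)[150:])
E
```

```text
axis top [0.47608138 0.39318166 0.092     ] side [0.47505387 0.39498924 0.092     ]
knob top [0.43059394 0.39722242 0.144     ]
hole [0.52229895 0.38627933 0.09      ]
hole [0.503626   0.43071225 0.09      ]
hole [0.48743271 0.34806877 0.09      ]
hole [0.46528983 0.43738761 0.09      ]
hole [0.4492621  0.35677722 0.09      ]
lever pad [0.56481838 0.28193922 0.217     ]
knob side [0.43083811 0.40430049 0.131     ]
bottle [0.36557265 0.15754703 0.14      ]
dark UL 0.08966631786828684 50.66234029490451
dark L 0.09021642391360074 110.21850162864611
brass 0.07779258108552835 -73.40559268880244
sq 0.08136222606362281 -127.09451294891186
knob 0.04588578105078912 175.43898496132556
lever 0.14244871158951572 -51.59883613464297
pancap 0.17620204174274734 -11.238796620169193
pancap 0.20268681884913434 -12.264842121686268
```

View pics/z.png

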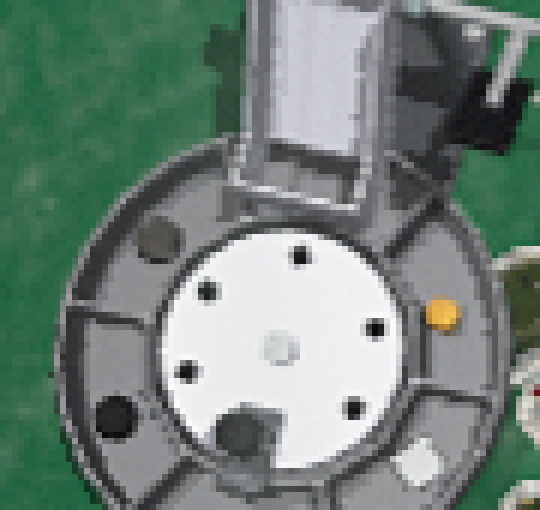

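```bash
python3 - <<'E'
from h import *
import pickle
t=pickle.load(open('top0.pkl','rb'));img=t['img']
T=lambda u,v:(100+(u+.5)/3.5-.5,100+(v+.5)/3.5-.5)
for n,uv in(('UL',(145,315)),('L',(120,418)),('p1',(249,142)),('p2',(262,111)),('knob',(192,428)),('lever',(340,243))):
    u,v=np.round(T(*uv)).astype(int); print(n,u,v,img[v-1:v+2,u-1:u+2].reshape(-1,3).mean(0)); print(img[v-5:v+6,u-5:u+6].sum(2)//3)
c=bot.camera('top')
for n in('cap_sample','foot','spacer','square_nut','cap_1'):
    print(n,[(np.round(d['rect'],1),round(d['confidence'],2)) for d in bot.trace(n,c)])
a=np.array([.4758,.394,.09])
for h in [(228,324),(173,345),(272,367),(162,391),(259,413)]:
    p=unproj(t,T(*h),.09)-a; print(np.hypot(*p[:2]),np.degrees(np.arctan2(p[1],p[0])))
E
```

```text
UL 141 190 [86.55555556 84.33333333 79.55555556]
[[ 55  53  66 105 120 128 144 145 145 143 142]
 [ 53  61  85 113  93  82  97 131 146 143 142]
 [ 56  70  95 100  85  82  76  85 118 146 145]
 [ 67  94  75  85  81  83  83  76  76 112 145]
 [ 97  95  73  78  79  80  84  79  67 105 144]
 [119  91  77  81  82  83  82  76  54  98 148]
 [125 129  66  80  88  87  84  73  63 114 149]
 [144 132  48  64  78  86  87  93  82 140 139]
 [143 143 132  95  40  36  49  89 132 131  71]
 [143 144 145 142 138 139 141 143 137  97  53]
 [143 143 143 146 147 145 146 143 113  60  92]]
L 134 219 [39.88888889 40.11111111 39.22222222]
[[128 144 144 144 147 147 146 145 147 140 115]
 [108 147 150 149 147 125 153 148 135  96 119]
 [109 151 148  81  31  25  36  87 153 133 100]
 [ 92 146  62  36  31  36  29  25  89 153 141]
 [ 92 109  28  38  39  39  42  27  56 128 138]
 [ 90  95  37  40  41  41  36  32  40 102 138]
 [ 77 113  33  36  41  39  37  26  55 125 147]
 [ 63 119  18  37  36  37  34  16  70 151 145]
 [ 53  92 109   9  20  13  15  51 121 150 146]
 [ 46  75 150 115 109  75  96 150 147 147 145]
 [ 49  56  99 1
[... 1986 characters left out ...]
 25  28  29  40  35  17  24  22  60]
 [ 27  24  28  29  22  23  30  26  21  23  61]
 [ 22  26  26  21  25  26  24  24  25  45  71]
 [ 28  28  23  26  24  28  22  28  30  66  74]
 [ 28  26  23  28  26  24  27  19  25  56  69]
 [ 17  25  40  35  32  26  22  19  39  62  65]
 [ 58  37  22  18  21  23  35  39  53  63  66]]
cap_sample []
foot []
spacer []
square_nut [(array([183.6, 227.3,   2.7,   9.2]), 0.61)]
cap_1 [(array([161.7, 208.1,  76.8,  77.1]), 0.47), (array([141.1, 191.2,   9.1,   6.4]), 0.26)]
0.04713556334627642 -9.427364575930598
0.04606598936677357 52.83974150513344
0.047381409331001725 -75.78790113696911
0.04464245336017728 103.61696523268422
0.045714282817884144 -125.486882242684
```

```bash
python3 - <<'E'
from h import *
import pickle
t=pickle.load(open('top0.pkl','rb'));s=pickle.load(open('side0.pkl','rb'))
T=lambda u,v:(100+(u+.5)/3.5-.5,100+(v+.5)/3.5-.5); S=lambda u,v:(160+(u+.5)/4-.5,150+(v+.5)/4-.5)
for l,r,z in(((190,287),(265,298),.147),((235,58),(297,70),.205),((193,150),(298,165),.18)):
    a,b=unproj(t,T(*l),z),unproj(t,T(*r),z); m=(a+b)/2-[.476,.394,0]; d=a-b
    print('width',np.hypot(*d[:2]),'yaw from edge',np.degrees(np.arctan2(-d[0],d[1])),'from mid',np.degrees(np.arctan2(m[1],m[0])),np.hypot(*m[:2]))
for c,n in((t,'top'),(s,'side')):
    im=cv2.resize(c['img'][:,:,::-1],None,fx=4,fy=4,interpolation=cv2.INTER_CUBIC)
    A=np.array([.4755,.3945,0])
    for yaw,col in((-9,(0,255,255)),(-12,(0,0,255)),(-15,(255,0,255))):
        W=lambda p:A+R.from_euler('z',yaw,degrees=True).apply(p)
        pts=[[0,0,.09],[-.046,0,.144],[-.046,0,.118],[.113,-.09,.217],[.065,.03,.147],[.065,-.03,.147],[.065,.03,.099],[.065,-.03,.099]]
        for q in proj(c,W(np.array(pts))): cv2.circle(im,tuple(np.round(q*4+1.5).astype(int)),2,col,-1)
    im=im[560:1000,440:840] if n=='top' else im[680:1200,700:1260]
    cv2.imwrite(f'pics/o_{n}.png',cv2.resize(im,None,fx=1.3 if n=='top' else 1.1,fy=1.3 if n=='top' else 1.1))
E
```

```text
width 0.06032204343340339 yaw from edge -7.005250646352315 from mid -15.029057117832323 0.06434944447686816
width 0.04922832366708688 yaw from edge -10.037587411610666 from mid -11.493845955110173 0.2362855304744711
width 0.0833723089485075 yaw from edge -6.983832807395786 from mid -10.682868559689311 0.1663738488834356
```

View pics/o_top.png

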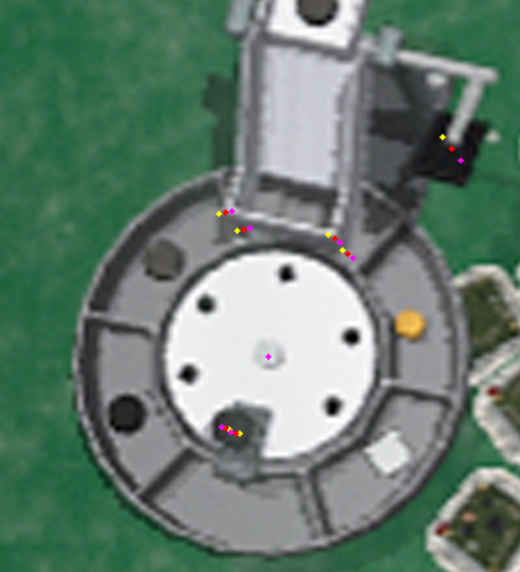

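View pics/o_side.png

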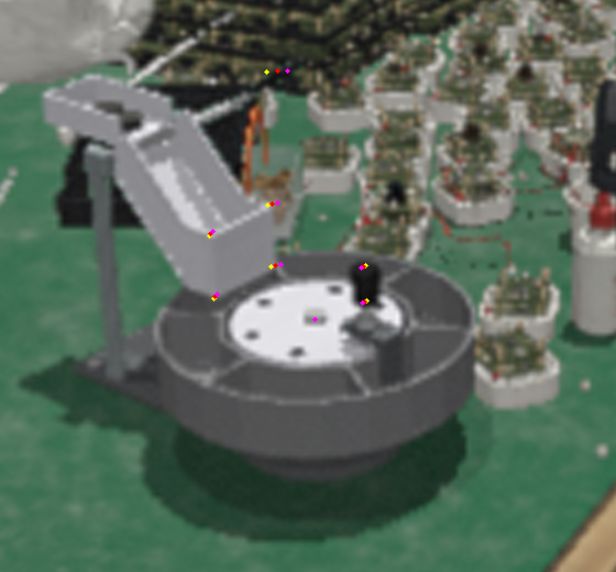

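```bash
cat >> h.py <<'E'
def plan(target):
    o=bot.get_obs(); M=R.from_quat(o['tool_rot']).as_matrix()
    d=np.array(target)-o['eef_pos']
    print('t',o['clock'],'pos',o['eef_pos'].round(4),'units',(M.T@d/.025).round(3),'Mx',M[:,0].round(3),'My',M[:,1].round(3),'j',o['joint_pos'].round(2),'F',o['ft_force'].round(1),'w',round(o['grip_width'],4))
E
python3 -c "
from h import *
plan([.4305,.4015,.25])"
```

```text
t 1.3 pos [0.183  0.4653 0.2503] units [-10.146   1.249   0.013] Mx [-0.931  0.366  0.   ] My [0.366 0.931 0.   ] j [1.2  0.24 0.   1.34 0.   1.57] F [ 0.  -0.2 -0.5] w 0.0856
```

```bash
python3 -m handwheel '[{"dx":-0.85,"dy":0.1},{"dx":-0.85,"dy":0.1},{"dx":-0.85,"dy":0.1},{"dx":-0.85,"dy":0.1},{"dx":-0.85,"dy":0.1},{"dx":-0.85,"dy":0.1},{"dx":-0.85,"dy":0.1},{"dx":-0.85,"dy":0.1},{"dx":-0.85,"dy":0.1},{"dx":-0.85,"dy":0.1},{"dx":-0.85,"dy":0.1},{"dx":-0.8,"dy":0.15}]' 1; python3 -m handwheel '[{"dz":0.9},{"dz":0.9},{}]' ; python3 - <<'E'
from h import *
plan([.4305,.4015,.135])
for n,sl in(('top',(slice(140,270),slice(100,230))),('side',(slice(150,300),slice(180,330)))):
    c=shot(n,n+'1r.png'); cv2.imwrite(f'pics/{n}1.png',cv2.resize(c['img'][sl[0],sl[1],::-1],None,fx=4,fy=4,interpolation=cv2.INTER_CUBIC))
E
```

```text
t 1.3 pos [0.183  0.4653 0.2503] units [-10.146   1.249   4.613] Mx [-0.931  0.366  0.   ] My [0.366 0.931 0.   ] j [1.2  0.24 0.   1.34 0.   1.57] F [ 0.  -0.2 -0.5] w 0.0856invalid input
invalid input
```

```bash
python3 -m handwheel '[{"dx":-0.85,"dy":0.1,"dz":0,"ax":0,"ay":0,"az":0},{"dx":-0.85,"dy":0.1,"dz":0,"ax":0,"ay":0,"az":0},{"dx":-0.85,"dy":0.1,"dz":0,"ax":0,"ay":0,"az":0},{"dx":-0.85,"dy":0.1,"dz":0,"ax":0,"ay":0,"az":0},{"dx":-0.85,"dy":0.1,"dz":0,"ax":0,"ay":0,"az":0},{"dx":-0.85,"dy":0.1,"dz":0,"ax":0,"ay":0,"az":0},{"dx":-0.85,"dy":0.1,"dz":0,"ax":0,"ay":0,"az":0},{"dx":-0.85,"dy":0.1,"dz":0,"ax":0,"ay":0,"az":0},{"dx":-0.85,"dy":0.1,"dz":0,"ax":0,"ay":0,"az":0},{"dx":-0.85,"dy":0.1,"dz":0,"ax":0,"ay":0,"az":0},{"dx":-0.85,"dy":0.1,"dz":0,"ax":0,"ay":0,"az":0},{"dx":-0.8,"dy":0.15,"dz":0,"ax":0,"ay":0,"az":0}]' 1; python3 -m handwheel '[{"dx":0,"dy":0,"dz":0.9,"ax":0,"ay":0,"az":0},{"dx":0,"dy":0,"dz":0.9,"ax":0,"ay":0,"az":0},{"dx":0,"dy":0,"dz":0,"ax":0,"ay":0,"az":0}]' ; python3 - <<'E'
from h import *
plan([.4305,.4015,.135])
for n,sl in(('top',(slice(140,270),slice(100,230))),('side',(slice(150,300),slice(180,330)))):
    c=shot(n,n+'1r.png'); cv2.imwrite(f'pics/{n}1.png',cv2.resize(c['img'][sl[0],sl[1],::-1],None,fx=4,fy=4,interpolation=cv2.INTER_CUBIC))
E
```

```text
clock: 2.6
eef_pos: [0.4315, 0.4011, 0.2503]
tool_rot: [0.186, 0.982, -0.0, -0.0]
ft_force: [-0.1, 0.1, 0.1]
grip_width: 0.0853
clock: 2.9
eef_pos: [0.4292, 0.3998, 0.2017]
tool_rot: [0.187, 0.982, -0.003, -0.002]
ft_force: [-0.9, -0.4, -0.4]
grip_width: 0.0856
t 2.9 pos [0.4292 0.3998 0.2017] units [-0.031  0.099  2.668] Mx [-0.93   0.367  0.003] My [ 0.367  0.93  -0.007] j [0.75 0.44 0.16 1.3  0.   1.13] F [-0.9 -0.4 -0.4] w 0.0856
```

View pics/side1.png

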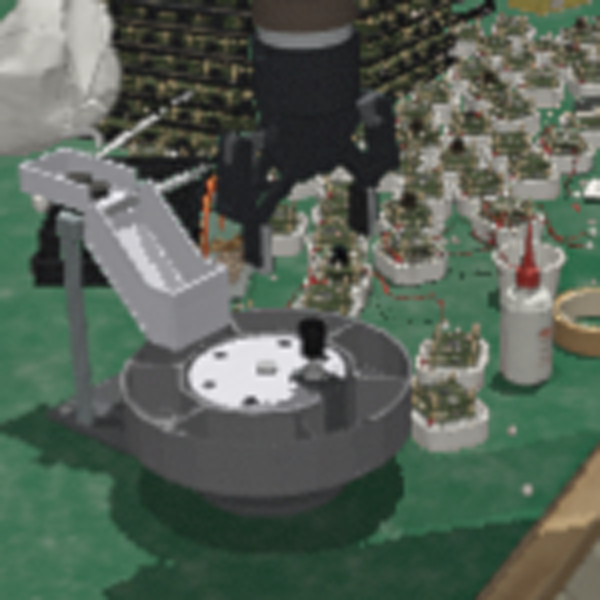

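```bash
python3 -c "
from h import *
plan([.4305,.4015,.135])"
```

```text
t 3.0 pos [0.4304 0.4013 0.2053] units [-1.000e-03  1.100e-02  2.811e+00] Mx [-0.931  0.366  0.   ] My [ 0.366  0.931 -0.001] j [ 0.75  0.44  0.17  1.3  -0.    1.13] F [-0.  -0.5 -0. ] w 0.0853
```

```bash
python3 -m handwheel '[{"dx":0,"dy":0,"dz":0.7,"ax":0,"ay":0,"az":0},{"dx":0,"dy":0,"dz":0.7,"ax":0,"ay":0,"az":0},{"dx":0,"dy":0,"dz":0.7,"ax":0,"ay":0,"az":0},{"dx":0,"dy":0,"dz":0.7,"ax":0,"ay":0,"az":0},{"dx":0,"dy":0,"dz":0,"ax":0,"ay":0,"az":0}]' ; python3 - <<'E'
from h import *
plan([.4305,.4015,.135])
for n,sl in(('side',(slice(190,270),slice(200,310))),):
    c=shot(n,n+'2r.png'); cv2.imwrite(f'pics/{n}2.png',cv2.resize(c['img'][sl[0],sl[1],::-1],None,fx=6,fy=6,interpolation=cv2.INTER_CUBIC))
E
```

```text
clock: 3.5
eef_pos: [0.4298, 0.4011, 0.1345]
tool_rot: [0.186, 0.983, -0.001, -0.001]
ft_force: [0.9, -1.0, 0.6]
grip_width: 0.0852
t 3.5 pos [0.4298 0.4011 0.1345] units [-0.019  0.024 -0.022] Mx [-0.931  0.366  0.001] My [ 0.366  0.931 -0.002] j [ 0.75  0.49  0.05  1.14 -0.    1.13] F [ 0.9 -1.   0.6] w 0.0852
```

View pics/side2.png

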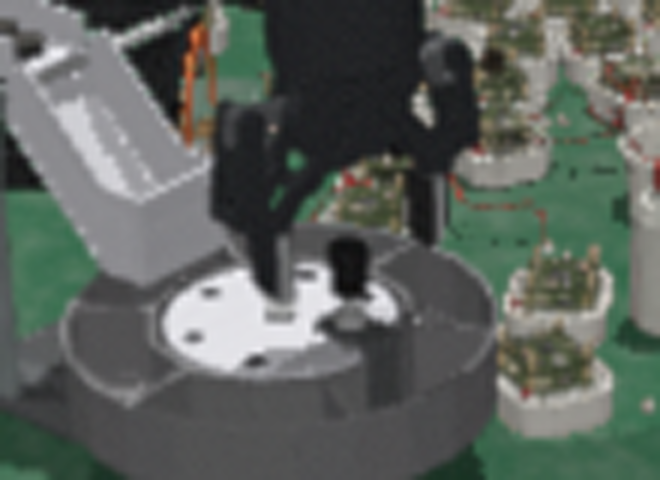

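```bash
python3 -m handwheel '[{"dx":0,"dy":0,"dz":0,"ax":0,"ay":0,"az":0},{"dx":0,"dy":0,"dz":0,"ax":0,"ay":0,"az":0},{"dx":0,"dy":0,"dz":0,"ax":0,"ay":0,"az":0},{"dx":0,"dy":0,"dz":0,"ax":0,"ay":0,"az":0},{"dx":0,"dy":0,"dz":0,"ax":0,"ay":0,"az":0},{"dx":0,"dy":0,"dz":0,"ax":0,"ay":0,"az":0},{"dx":0,"dy":0,"dz":0,"ax":0,"ay":0,"az":0},{"dx":0,"dy":0,"dz":0,"ax":0,"ay":0,"az":0}]' -1; python3 - <<'E'
from h import *
plan([.4305,.4015,.135])
for n,sl in(('side',(slice(190,270),slice(200,310))),('top',(slice(170,250),slice(100,210)))):
    c=shot(n,n+'3r.png'); cv2.imwrite(f'pics/{n}3.png',cv2.resize(c['img'][sl[0],sl[1],::-1],None,fx=6,fy=6,interpolation=cv2.INTER_CUBIC))
E
```

```text
clock: 4.35
eef_pos: [0.4312, 0.4027, 0.1364]
tool_rot: [0.186, 0.983, 0.002, 0.001]
ft_force: [0.2, 3.7, 5.8]
grip_width: 0.0183
t 4.35 pos [0.4312 0.4027 0.1364] units [ 0.01  -0.054  0.057] Mx [-0.931  0.366 -0.001] My [0.366 0.931 0.003] j [0.75 0.48 0.06 1.14 0.   1.13] F [0.2 3.7 5.8] w 0.0183
```

View pics/side3.png

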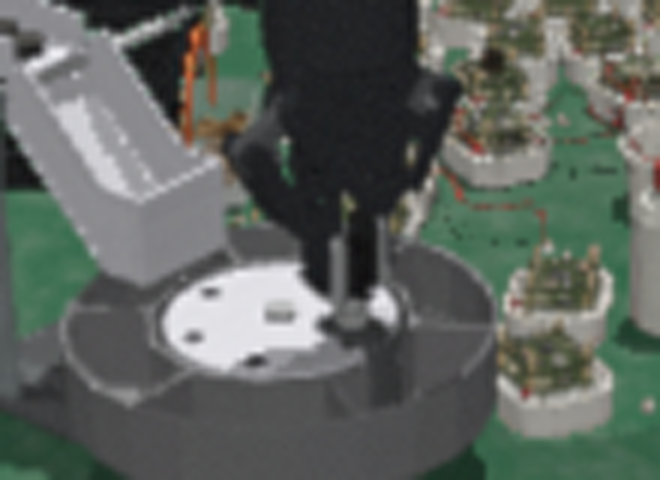

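```bash
python3 -m handwheel '[{"dx":0,"dy":0,"dz":-0.18,"ax":0,"ay":0,"az":0},{"dx":0,"dy":0,"dz":-0.18,"ax":0,"ay":0,"az":0},{"dx":0,"dy":0,"dz":0,"ax":0,"ay":0,"az":0},{"dx":0,"dy":0,"dz":0,"ax":0,"ay":0,"az":0}]'; python3 - <<'E'
from h import *
plan([.4305,.4015,.135])
for n,sl in(('side',(slice(190,270),slice(200,310))),('top',(slice(170,250),slice(100,210)))):
    c=shot(n,n+'4r.png'); cv2.imwrite(f'pics/{n}4.png',cv2.resize(c['img'][sl[0],sl[1],::-1],None,fx=6,fy=6,interpolation=cv2.INTER_CUBIC))
E
```

```text
clock: 4.85
eef_pos: [0.431, 0.4018, 0.1423]
tool_rot: [0.186, 0.983, -0.0, -0.0]
ft_force: [4.6, 5.5, -6.9]
grip_width: 0.0182
t 4.85 pos [0.431  0.4018 0.1423] units [ 0.015 -0.017  0.291] Mx [-0.931  0.365 -0.   ] My [ 0.365  0.931 -0.001] j [ 0.75  0.48  0.07  1.16 -0.    1.12] F [ 4.6  5.5 -6.9] w 0.0182
```

View pics/side4.png

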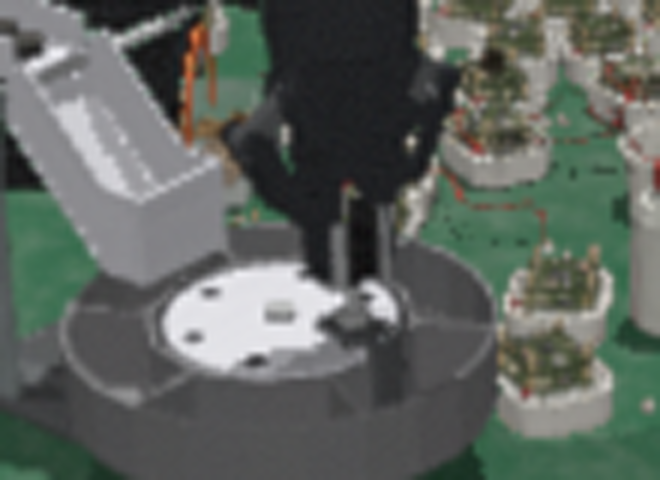

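```bash
python3 -m handwheel '[{"dx":0,"dy":0,"dz":-0.1,"ax":0,"ay":0,"az":0},{"dx":0,"dy":0,"dz":0,"ax":0,"ay":0,"az":0},{"dx":0,"dy":0,"dz":0,"ax":0,"ay":0,"az":0},{"dx":0,"dy":0,"dz":0,"ax":0,"ay":0,"az":0}]'; python3 - <<'E'
from h import *
plan([.4305,.4015,.135])
for n,sl in(('side',(slice(190,270),slice(200,310))),):
    c=shot(n,n+'5r.png'); cv2.imwrite(f'pics/{n}5.png',cv2.resize(c['img'][sl[0],sl[1],::-1],None,fx=6,fy=6,interpolation=cv2.INTER_CUBIC))
plan([.4305,.4015,.135])
E
```

```text
clock: 5.35
eef_pos: [0.431, 0.4017, 0.1441]
tool_rot: [0.186, 0.983, -0.001, -0.0]
ft_force: [4.7, 6.4, -10.8]
grip_width: 0.0181
t 5.35 pos [0.431  0.4017 0.1441] units [ 0.016 -0.014  0.366] Mx [-0.931  0.365  0.   ] My [ 0.365  0.931 -0.001] j [ 0.75  0.48  0.07  1.16 -0.    1.12] F [  4.7   6.4 -10.8] w 0.0181
t 5.4 pos [0.431  0.4017 0.1442] units [ 0.017 -0.014  0.366] Mx [-0.931  0.365  0.   ] My [ 0.365  0.931 -0.001] j [ 0.75  0.48  0.07  1.16 -0.    1.12] F [  5.3   6.4 -10.3] w 0.018
```

View pics/side5.png

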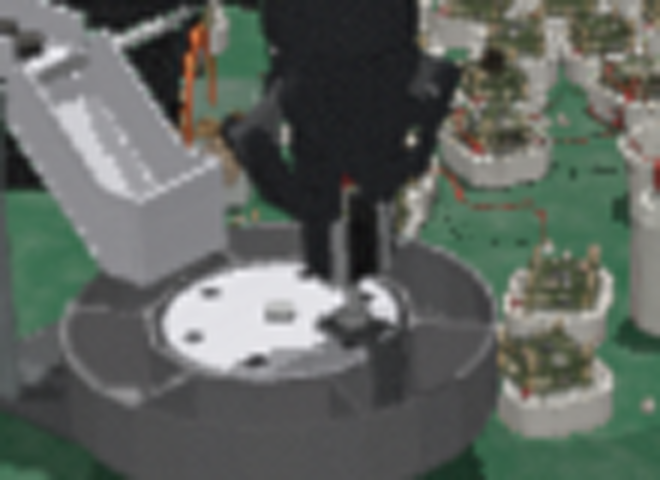

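```bash
python3 -m handwheel '[{"dx":0.029,"dy":0.178,"dz":0,"ax":0,"ay":0,"az":0.667},{"dx":0.029,"dy":0.178,"dz":0,"ax":0,"ay":0,"az":0.667},{"dx":0.029,"dy":0.178,"dz":0,"ax":0,"ay":0,"az":0.667},{"dx":0,"dy":0,"dz":0,"ax":0,"ay":0,"az":0},{"dx":0,"dy":0,"dz":0,"ax":0,"ay":0,"az":0}]'; python3 - <<'E'
from h import *
plan([.4305,.4015,.135])
o=bot.get_obs();p=o['eef_pos']-[.4755,.3945,0];print(np.hypot(*p[:2]),np.degrees(np.arctan2(p[1],p[0])))
for n,sl in(('side',(slice(190,270),slice(200,310))),):
    c=shot(n,n+'6r.png'); cv2.imwrite(f'pics/{n}6.png',cv2.resize(c['img'][sl[0],sl[1],::-1],None,fx=6,fy=6,interpolation=cv2.INTER_CUBIC))
E
```

```text
clock: 5.9
eef_pos: [0.4348, 0.4144, 0.1438]
tool_rot: [0.331, 0.944, -0.001, -0.0]
ft_force: [4.8, 5.3, -10.3]
grip_width: 0.0182
t 5.9 pos [0.4348 0.4144 0.1438] units [-0.187 -0.512  0.354] Mx [-0.781  0.624 -0.   ] My [ 0.624  0.781 -0.002] j [ 0.76  0.5   0.11  1.18 -0.    1.44] F [  4.8   5.3 -10.3] w 0.0182
0.045270307665440775 153.8930060963867
```

View pics/side6.png

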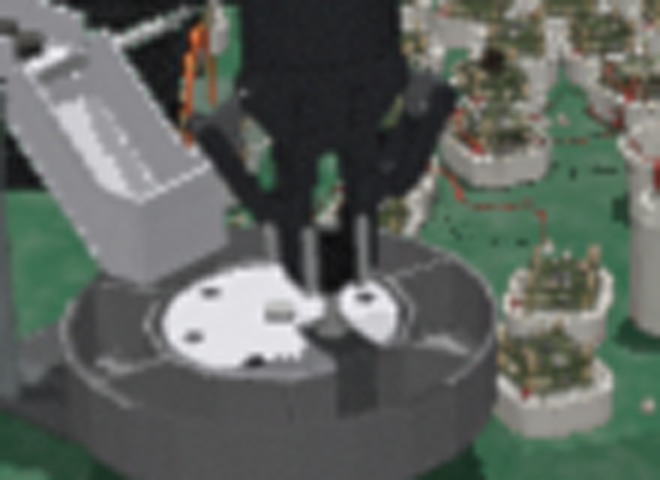

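```bash
python3 -m handwheel '[{"dx":0.029,"dy":0.178,"dz":0,"ax":0,"ay":0,"az":0.667},{"dx":0.029,"dy":0.178,"dz":0,"ax":0,"ay":0,"az":0.667},{"dx":0.029,"dy":0.178,"dz":0,"ax":0,"ay":0,"az":0.667},{"dx":0.029,"dy":0.178,"dz":0,"ax":0,"ay":0,"az":0.667},{"dx":0.029,"dy":0.178,"dz":0,"ax":0,"ay":0,"az":0.667},{"dx":0.029,"dy":0.178,"dz":0,"ax":0,"ay":0,"az":0.667},{"dx":0,"dy":0,"dz":0,"ax":0,"ay":0,"az":0},{"dx":0,"dy":0,"dz":0,"ax":0,"ay":0,"az":0}]'; python3 - <<'E'
from h import *
plan([.4305,.4015,.135])
o=bot.get_obs();p=o['eef_pos']-[.4755,.3945,0];print(np.hypot(*p[:2]),np.degrees(np.arctan2(p[1],p[0])))
for n,sl in(('side',(slice(190,270),slice(200,310))),('top',(slice(170,250),slice(100,210)))):
    c=shot(n,n+'7r.png'); cv2.imwrite(f'pics/{n}7.png',cv2.resize(c['img'][sl[0],sl[1],::-1],None,fx=6,fy=6,interpolation=cv2.INTER_CUBIC))
E
```

```text
clock: 6.75
eef_pos: [0.4528, 0.4339, 0.1435]
tool_rot: [0.595, 0.804, -0.001, -0.001]
ft_force: [2.4, 6.6, -10.5]
grip_width: 0.0182
t 6.75 pos [0.4528 0.4339 0.1435] units [-0.979 -1.231  0.343] Mx [-0.292  0.956 -0.001] My [ 0.956  0.292 -0.003] j [0.76 0.55 0.19 1.21 0.   2.04] F [  2.4   6.6 -10.5] w 0.0182
0.045478748391806725 119.9569454050364
```

View pics/side7.png

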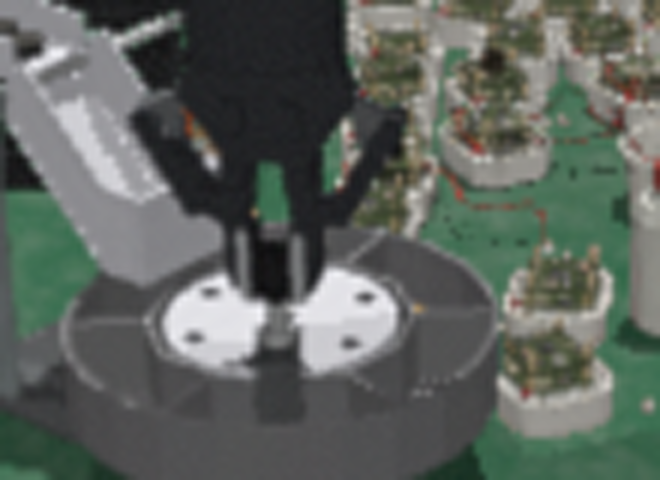

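View pics/top7.png

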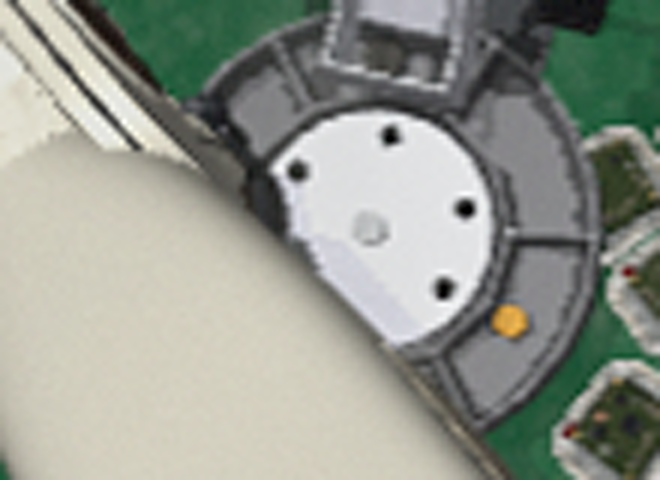

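```bash
python3 - <<'E'
from h import *
import pickle
s=pickle.load(open('side0.pkl','rb'));S=lambda u,v:(160+(u+.5)/4-.5,150+(v+.5)/4-.5)
for h in((330,400),(289,384),(301,355),(363,343),(346,368)):
    p=unproj(s,S(*h),.09);q=p-unproj(s,S(346,370),.09);print(p,np.hypot(*q[:2]),np.degrees(np.arctan2(q[1],q[0])))
E
python3 -m handwheel '[{"dx":0.025,"dy":0.15,"dz":0,"ax":0,"ay":0,"az":0.56},{"dx":0.025,"dy":0.15,"dz":0,"ax":0,"ay":0,"az":0.56},{"dx":0,"dy":0,"dz":0,"ax":0,"ay":0,"az":0},{"dx":0,"dy":0,"dz":0.1,"ax":0,"ay":0,"az":0},{"dx":0,"dy":0,"dz":0.1,"ax":0,"ay":0,"az":0},{"dx":0,"dy":0,"dz":0.1,"ax":0,"ay":0,"az":0},{"dx":0,"dy":0,"dz":0,"ax":0,"ay":0,"az":0}]'; python3 - <<'E'
from h import *
plan([.4305,.4015,.135])
o=bot.get_obs();p=o['eef_pos']-[.4755,.3945,0];print(np.hypot(*p[:2]),np.degrees(np.arctan2(p[1],p[0])))
E
```

```text
[0.46228603 0.43939158 0.09      ] 0.046773565377796346 106.32772086602697
[0.50206482 0.43186969 0.09      ] 0.0458833562936921 54.523495362126084
[0.51867772 0.38858727 0.09      ] 0.04364515175792174 -7.791806187235415
[0.48621857 0.35065786 0.09      ] 0.04515301388920448 -76.1836277998671
[0.47706218 0.39175751 0.09      ] 0.003192408081106886 -59.367183662772916
clock: 7.55
eef_pos: [0.4599, 0.4373, 0.1416]
tool_rot: [0.66, 0.751, 0.001, -0.0]
ft_force: [-2.2, 1.4, 10.9]
grip_width: 0.018
t 7.55 pos [0.4599 0.4373 0.1416] units [-1.269 -1.351  0.26 ] Mx [-0.128  0.992  0.002] My [0.992 0.128 0.001] j [0.76 0.57 0.21 1.21 0.   2.2 ] F [-2.2  1.4 10.9] w 0.018
0.04551741541632091 109.98526112170931
```

```bash
for i in 1; do python3 -m handwheel '[{"dx":0.006,"dy":0.036,"dz":0,"ax":0,"ay":0,"az":0.133},{"dx":0.006,"dy":0.036,"dz":0,"ax":0,"ay":0,"az":0.133},{"dx":0,"dy":0,"dz":0,"ax":0,"ay":0,"az":0}]'; python3 -m handwheel '[{"dx":0.003,"dy":0.018,"dz":0,"ax":0,"ay":0,"az":0.067},{"dx":0,"dy":0,"dz":0,"ax":0,"ay":0,"az":0}]';python3 -m handwheel '[{"dx":0.003,"dy":0.018,"dz":0,"ax":0,"ay":0,"az":0.067},{"dx":0,"dy":0,"dz":0,"ax":0,"ay":0,"az":0}]'; done;  python3 - <<'E'
from h import *
plan([.4305,.4015,.135])
o=bot.get_obs();p=o['eef_pos']-[.4755,.3945,0];print(np.hypot(*p[:2]),np.degrees(np.arctan2(p[1],p[0])))
E
```

```text
clock: 7.85
eef_pos: [0.4619, 0.4379, 0.1401]
tool_rot: [0.675, 0.738, 0.001, -0.0]
ft_force: [2.3, 6.1, -5.8]
grip_width: 0.0179
clock: 8.05
eef_pos: [0.4624, 0.438, 0.138]
tool_rot: [0.679, 0.734, 0.0, -0.0]
ft_force: [1.5, 7.6, -3.4]
grip_width: 0.0179
clock: 8.25
eef_pos: [0.4626, 0.4381, 0.1375]
tool_rot: [0.683, 0.731, -0.0, -0.001]
ft_force: [2.2, 7.7, -5.9]
grip_width: 0.0183
t 8.25 pos [0.4626 0.4381 0.1375] units [-1.373 -1.38   0.1  ] Mx [-0.068  0.998  0.   ] My [ 0.998  0.068 -0.001] j [0.76 0.58 0.21 1.21 0.   2.26] F [ 2.2  7.7 -5.9] w 0.0183
0.04546927379130668 106.51374163605902
```

```bash
python3 -m handwheel '[{"dx":0,"dy":0,"dz":0.08,"ax":0,"ay":0,"az":0},{"dx":0,"dy":0,"dz":0.06,"ax":0,"ay":0,"az":0},{"dx":0,"dy":0,"dz":0,"ax":0,"ay":0,"az":0}]';python3 -m handwheel '[{"dx":0.003,"dy":0.018,"dz":0.04,"ax":0,"ay":0,"az":0.067},{"dx":0,"dy":0,"dz":0,"ax":0,"ay":0,"az":0},{"dx":0,"dy":0,"dz":0,"ax":0,"ay":0,"az":0}]';  python3 - <<'E'
from h import *
plan([.4305,.4015,.135])
o=bot.get_obs();p=o['eef_pos']-[.4755,.3945,0];print(np.hypot(*p[:2]),np.degrees(np.arctan2(p[1],p[0])))
E
```

```text
clock: 8.55
eef_pos: [0.4628, 0.4382, 0.1365]
tool_rot: [0.683, 0.731, 0.001, -0.0]
ft_force: [-0.6, 5.0, 3.5]
grip_width: 0.0182
clock: 8.85
eef_pos: [0.4634, 0.4383, 0.1364]
tool_rot: [0.686, 0.727, 0.001, -0.0]
ft_force: [-1.6, 3.1, 7.8]
grip_width: 0.0182
t 8.85 pos [0.4634 0.4383 0.1364] units [-1.395 -1.398  0.051] Mx [-0.058  0.998  0.002] My [0.998 0.058 0.001] j [0.76 0.58 0.21 1.2  0.   2.27] F [-1.6  3.1  7.8] w 0.0182
0.04547501964863839 105.4632004695981
```

```bash
python3 -m handwheel '[{"dx":0,"dy":0,"dz":0,"ax":0,"ay":0,"az":0},{"dx":0,"dy":0,"dz":0,"ax":0,"ay":0,"az":0},{"dx":0,"dy":0,"dz":0,"ax":0,"ay":0,"az":0},{"dx":0,"dy":0,"dz":0,"ax":0,"ay":0,"az":0},{"dx":0,"dy":0,"dz":-0.4,"ax":0,"ay":0,"az":0},{"dx":0,"dy":0,"dz":-0.8,"ax":0,"ay":0,"az":0},{"dx":0,"dy":0,"dz":-0.9,"ax":0,"ay":0,"az":0},{"dx":0,"dy":0,"dz":-0.9,"ax":0,"ay":0,"az":0},{"dx":0,"dy":0,"dz":-0.9,"ax":0,"ay":0,"az":0},{"dx":0,"dy":0,"dz":-0.6,"ax":0,"ay":0,"az":0}]' 0.1; python3 - <<'E'
from h import *
plan([.567,.283,.26])
for n,sl in(('side',(slice(150,270),slice(190,330))),('top',(slice(130,250),slice(100,240)))):
    c=shot(n,n+'8r.png'); cv2.imwrite(f'pics/{n}8.png',cv2.resize(c['img'][sl[0],sl[1],::-1],None,fx=5,fy=5,interpolation=cv2.INTER_CUBIC))
E
```

```text
clock: 9.85
eef_pos: [0.4637, 0.4377, 0.2502]
tool_rot: [0.687, 0.727, 0.001, 0.0]
ft_force: [0.5, -0.2, -0.0]
grip_width: 0.0468
t 9.85 pos [0.4637 0.4377 0.2502] units [-6.415  3.771 -0.394] Mx [-0.057  0.998  0.002] My [0.998 0.057 0.002] j [ 0.76  0.52  0.42  1.47 -0.    2.27] F [ 0.5 -0.2 -0. ] w 0.0468
```

View pics/side8.png

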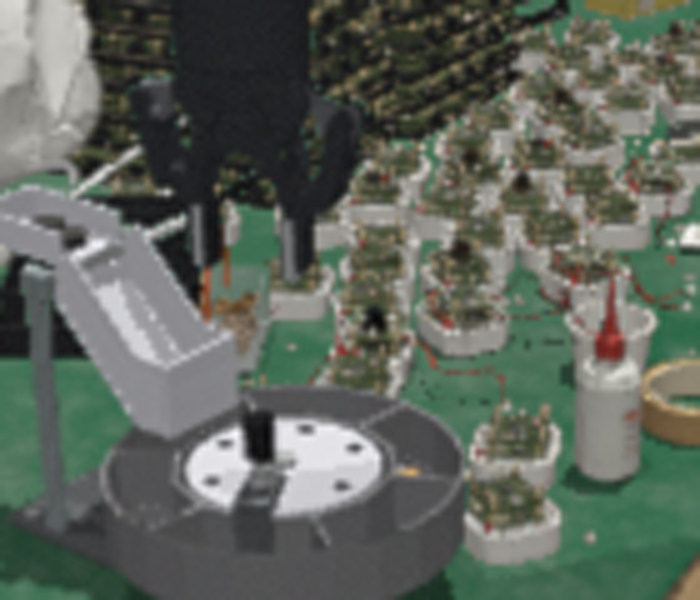

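View pics/top8.png

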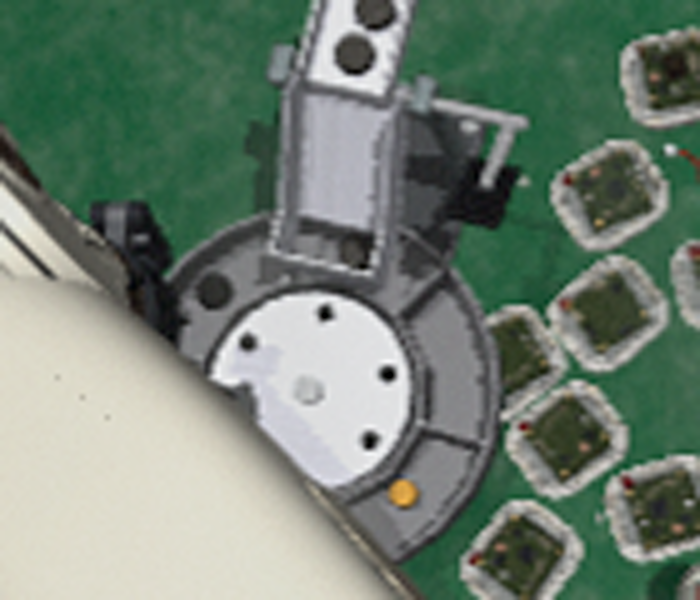

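```bash
python3 - <<'E'
from h import *
c=bot.camera('top');img=c['img']
for n,(u,v) in (('foot?',(100+215//5,130+290//5)),('cap?',(100+350//5,130+250//5)),('pan',(100+355//5,130+55//5))):
    print(n,u,v,img[v-1:v+2,u-1:u+2].reshape(-1,3).mean(0)); print(img[v-5:v+6,u-5:u+6].sum(2)//3)
for n in('cap_sample','foot'):
    print(n,[(np.round(d['rect'],1),round(d['confidence'],2)) for d in bot.trace(n,c)])
E
```

```text
foot? 143 188 [47.         48.22222222 45.55555556]
[[ 46  52  63  93 104 109 116 130 130 128 130]
 [ 50  59  87  86  79  85 116 135 131 130 129]
 [ 53  70  72  52  48  48  63  97 132 129 129]
 [ 77  85  45  42  40  46  45  61 106 132 131]
 [ 84  47  40  43  45  48  50  43  86 131 129]
 [100  66  44  40  45  48  45  43  69 117 131]
 [102  61  37  45  46  48  44  42  84 129 131]
 [127 111  30  33  44  34  39  63 114 136 133]
 [131 130 110  38  31  38  75 106 133 126  89]
 [126 130 131 125 127 128 128 132 122  73  58]
 [121 130 129 129 131 130 128 115  88  57  84]]
cap? 170 180 [72.11111111 70.33333333 66.55555556]
[[ 61  72  82  86 103 112 142 166 145 124 142]
 [ 61  61  57  57  59  59  59  75  82  78 150]
 [ 56  60  57  53  44  34  28  37  31  43 129]
 [104 105  87  50  55  60  46  36  26  52 160]
 [118 122  87  61  71  71  57  37  30  49 116]
 [130 129 100  60  70  73  71  57  37 136 146]
 [130 130 100  53  65  71  75  63  33 155 162]
 [152 140 126  93  68  78  57  40  67 166 165]
 [141 178 201 205 160  79  56  15  49 108 113]
 [ 91  95 109 126 125 159 168 166 196 154  94]
 [ 88  76  76  78  84  96 100 100 121 115  96]]
pan 171 141 [74.88888889 72.33333333 68.33333333]
[[226 228 221 189 164 176 190 171 166 159 187]
 [229 213 150  99  83  92 106 152 208 225 228]
 [220 165  76  63  62  65  62  81 181 233 227]
 [194  88  63  68  68  67  72  64 116 199 230]
 [187  60  64  68  69  69  73  72  64 173 233]
 [193  79  66  70  71  72  72  61  48 172 231]
 [194  86  61  69  69  74  74  47  94 195 232]
 [225 172  53  38  57  58  42  26 142 218 229]
 [227 226 166  48  22  11  57 161 222 227 207]
 [228 229 224 213 202 188 199 225 228 228 204]
 [219 233 232 233 231 227 228 228 226 227 222]]
cap_sample [(array([171.8, 141.6,   6.5,   9.1]), 0.59)]
foot [(array([141.1, 187.2,   9.2,   3.4]), 0.6)]
```

```bash
python3 -m handwheel '[{"dx":0,"dy":0.1,"dz":-0.8,"ax":0,"ay":0,"az":0},{"dx":0,"dy":0.3,"dz":-0.8,"ax":0,"ay":0,"az":0},{"dx":-0.7,"dy":0.4,"dz":-0.4,"ax":0,"ay":0,"az":0},{"dx":-0.7,"dy":0.4,"dz":0,"ax":0,"ay":0,"az":0},{"dx":-0.7,"dy":0.4,"dz":0,"ax":0,"ay":0,"az":0},{"dx":-0.7,"dy":0.4,"dz":0,"ax":0,"ay":0,"az":0},{"dx":-0.7,"dy":0.4,"dz":0,"ax":0,"ay":0,"az":0},{"dx":-0.7,"dy":0.4,"dz":0,"ax":0,"ay":0,"az":0},{"dx":-0.7,"dy":0.4,"dz":0,"ax":0,"ay":0,"az":0},{"dx":-0.7,"dy":0.4,"dz":0,"ax":0,"ay":0,"az":0},{"dx":-0.7,"dy":0.4,"dz":0,"ax":0,"ay":0,"az":0},{"dx":0,"dy":0,"dz":0,"ax":0,"ay":0,"az":0}]' -1; python3 - <<'E'
from h import *
plan([.563,.284,.262])
for n,sl in(('side',(slice(120,270),slice(190,330))),('top',(slice(130,250),slice(100,240)))):
    c=shot(n,n+'9r.png'); cv2.imwrite(f'pics/{n}9.png',cv2.resize(c['img'][sl[0],sl[1],::-1],None,fx=4,fy=4,interpolation=cv2.INTER_CUBIC))
E
```

```text
clock: 11.3
eef_pos: [0.5729, 0.2835, 0.2955]
tool_rot: [0.688, 0.726, -0.002, -0.0]
ft_force: [-0.2, 0.9, -0.7]
grip_width: -0.0001
t 11.3 pos [0.5729 0.2835 0.2955] units [ 0.043 -0.39   1.339] Mx [-0.054  0.999 -0.002] My [ 0.999  0.054 -0.003] j [ 0.46  0.53  0.55  1.59 -0.    1.98] F [-0.2  0.9 -0.7] w -0.0001
```

View pics/side9.png

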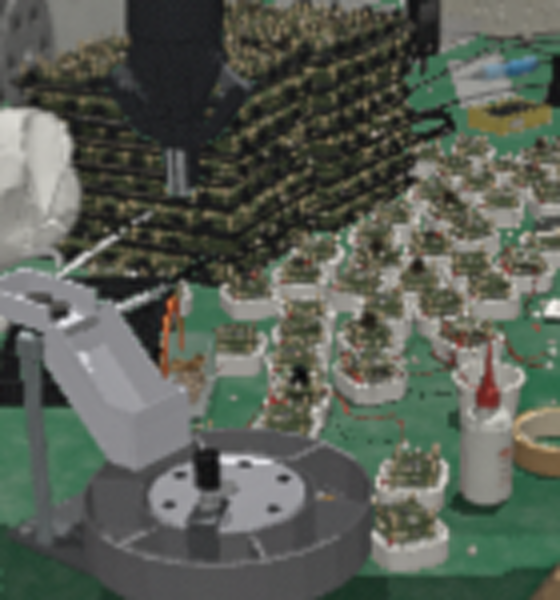

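View pics/top9.png

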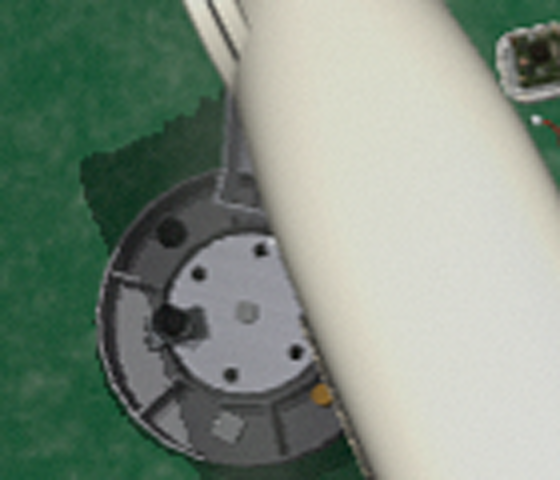

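```bash
python3 - <<'E'
from h import *
import pickle
t=pickle.load(open('top0.pkl','rb'));s=pickle.load(open('side0.pkl','rb'))
A=np.array([.4755,.3945,0]);W=lambda p:A+R.from_euler('z',-11,degrees=True).apply(p)
pad=np.array([.113,-.09,.217]);ex=np.array([np.cos(np.radians(35)),0,-np.sin(np.radians(35))])
cor=[pad+a*ex*.023+b*np.array([0,.014,0]) for a,b in((1,1),(1,-1),(-1,-1),(-1,1))]
cor2=[pad+a*ex*.014+b*np.array([0,.023,0]) for a,b in((1,1),(1,-1),(-1,-1),(-1,1))]
for c,n,o in((t,'top',(150,110)),(s,'side',(180,150))):
    im=cv2.resize(c['img'][o[1]:o[1]+90,o[0]:o[0]+100,::-1],None,fx=6,fy=6,interpolation=cv2.INTER_CUBIC)
    f=lambda P:np.round((proj(c,P)-o)*6+2.5).astype(np.int32)
    cv2.polylines(im,[f(W(np.array(cor)))],True,(0,0,255),1);cv2.polylines(im,[f(W(np.array(cor2)))],True,(0,255,255),1)
    cv2.polylines(im,[f(W(np.array([[.16,-.05,.18],[.16,-.1,.18]])))],False,(255,0,255),1)
    cv2.circle(im,tuple(f(np.array([.563,.284,.22]))[0]),3,(255,255,0),-1)
    cv2.imwrite(f'pics/lev_{n}.png',im)
E
```

```text
(no output)
```

View pics/lev_top.png

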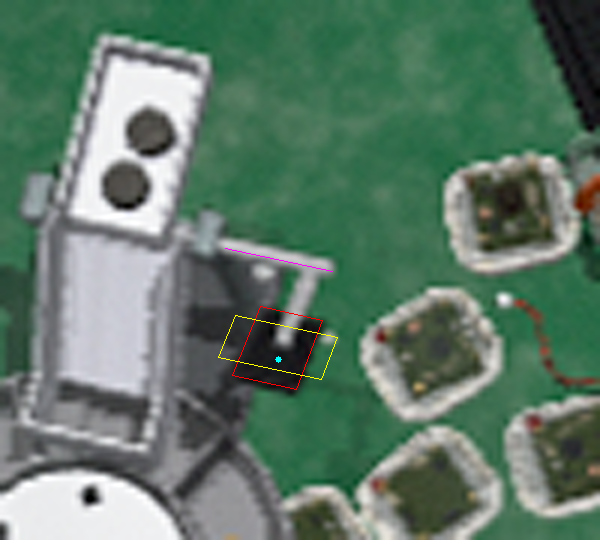

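View pics/lev_side.png

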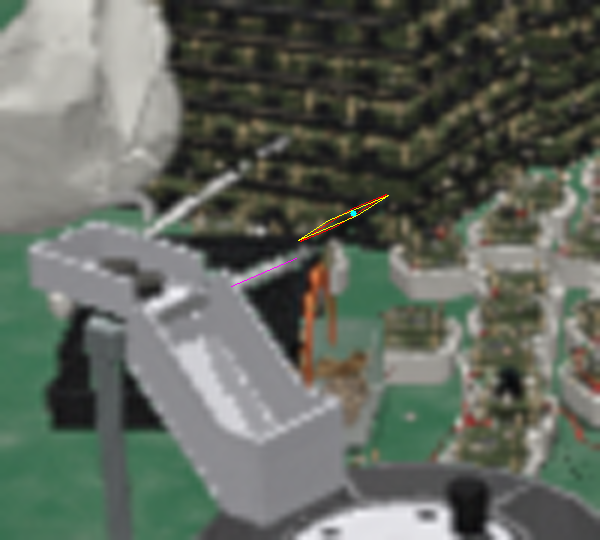

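```bash
python3 -m handwheel '[{"dx":0.04,"dy":-0.45,"dz":0.5,"ax":0,"ay":0,"az":0},{"dx":0,"dy":0,"dz":0.6,"ax":0,"ay":0,"az":0},{"dx":0,"dy":0,"dz":0.5,"ax":0,"ay":0,"az":0},{"dx":0,"dy":0,"dz":0.4,"ax":0,"ay":0,"az":0},{"dx":0,"dy":0,"dz":0.3,"ax":0,"ay":0,"az":0},{"dx":0,"dy":0,"dz":0,"ax":0,"ay":0,"az":0}]'; python3 - <<'E'
from h import *
plan([.562,.284,.18])
for n,sl in(('side',(slice(120,270),slice(190,330))),):
    c=shot(n,n+'10r.png'); cv2.imwrite(f'pics/{n}10.png',cv2.resize(c['img'][sl[0],sl[1],::-1],None,fx=4,fy=4,interpolation=cv2.INTER_CUBIC))
E
```

```text
clock: 12.0
eef_pos: [0.5602, 0.2866, 0.2385]
tool_rot: [0.686, 0.727, -0.001, -0.0]
ft_force: [0.2, -0.3, 0.6]
grip_width: -0.0002
t 12.0 pos [0.5602 0.2866 0.2385] units [-0.107  0.071  2.341] Mx [-0.058  0.998 -0.001] My [ 0.998  0.058 -0.002] j [0.47 0.51 0.37 1.43 0.   1.99] F [ 0.2 -0.3  0.6] w -0.0002
```

View pics/side10.png

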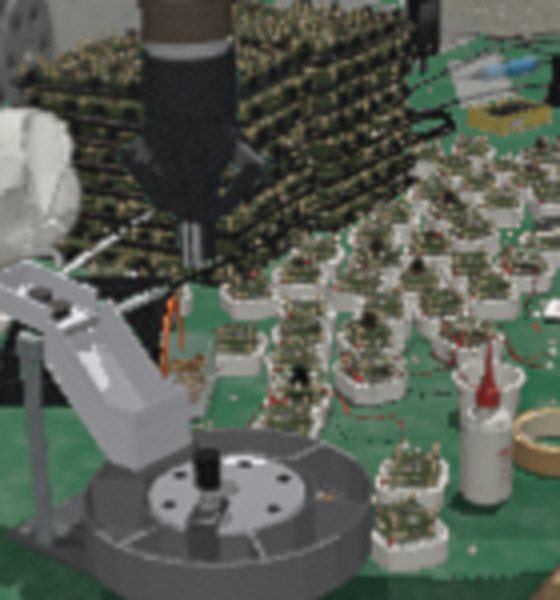

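```bash
python3 -m handwheel '[{"dx":-0.05,"dy":0,"dz":0.25,"ax":0,"ay":0,"az":0},{"dx":0,"dy":0,"dz":0.25,"ax":0,"ay":0,"az":0},{"dx":0,"dy":0,"dz":0.25,"ax":0,"ay":0,"az":0},{"dx":0,"dy":0,"dz":0.25,"ax":0,"ay":0,"az":0},{"dx":0,"dy":0,"dz":0.25,"ax":0,"ay":0,"az":0},{"dx":0,"dy":0,"dz":0.2,"ax":0,"ay":0,"az":0},{"dx":0,"dy":0,"dz":0.2,"ax":0,"ay":0,"az":0},{"dx":0,"dy":0,"dz":0.2,"ax":0,"ay":0,"az":0},{"dx":0,"dy":0,"dz":0,"ax":0,"ay":0,"az":0}]'; python3 - <<'E'
from h import *
plan([.562,.284,.18])
for n,sl in(('side',(slice(120,270),slice(190,330))),):
    c=shot(n,n+'11r.png'); cv2.imwrite(f'pics/{n}11.png',cv2.resize(c['img'][sl[0],sl[1],::-1],None,fx=4,fy=4,interpolation=cv2.INTER_CUBIC))
E
```

```text
clock: 12.95
eef_pos: [0.5607, 0.2849, 0.1927]
tool_rot: [0.686, 0.727, -0.001, -0.0]
ft_force: [-0.1, 0.2, 0.6]
grip_width: -0.0
t 12.95 pos [0.5607 0.2849 0.1927] units [-0.04   0.051  0.506] Mx [-0.057  0.998 -0.001] My [ 0.998  0.057 -0.001] j [ 0.47  0.53  0.28  1.32 -0.    1.98] F [-0.1  0.2  0.6] w -0.0
```

View pics/side11.png

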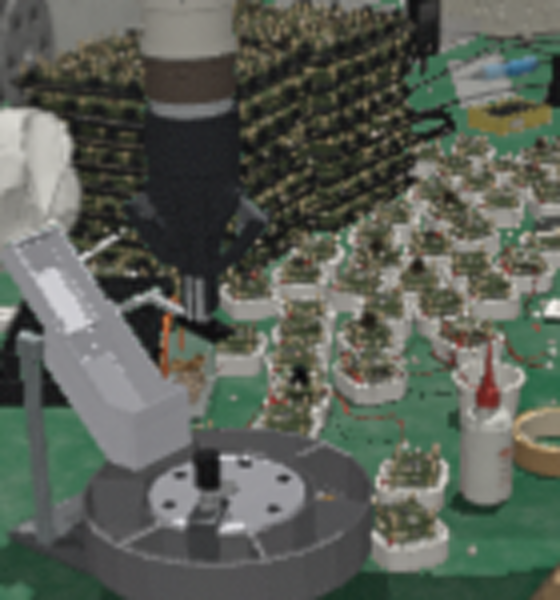

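Pan well tipped and looks empty. I'll push to the stop carefully and let the caps settle.

```bash
python3 -m handwheel '[{"dx":0,"dy":0,"dz":0.15,"ax":0,"ay":0,"az":0},{"dx":0,"dy":0,"dz":0.1,"ax":0,"ay":0,"az":0},{"dx":0,"dy":0,"dz":0.08,"ax":0,"ay":0,"az":0},{"dx":0,"dy":0,"dz":0,"ax":0,"ay":0,"az":0}]'; python3 -m handwheel '[{"dx":0,"dy":0,"dz":0.08,"ax":0,"ay":0,"az":0},{"dx":0,"dy":0,"dz":0.06,"ax":0,"ay":0,"az":0},{"dx":0,"dy":0,"dz":0,"ax":0,"ay":0,"az":0}]'; python3 -m handwheel '[{"dx":0,"dy":0,"dz":0.05,"ax":0,"ay":0,"az":0},{"dx":0,"dy":0,"dz":0.05,"ax":0,"ay":0,"az":0},{"dx":0,"dy":0,"dz":0,"ax":0,"ay":0,"az":0},{"dx":0,"dy":0,"dz":0,"ax":0,"ay":0,"az":0},{"dx":0,"dy":0,"dz":0,"ax":0,"ay":0,"az":0}]'; python3 - <<'E'
from h import *
for n,sl in(('side',(slice(120,270),slice(190,330))),):
    c=shot(n,n+'12r.png'); cv2.imwrite(f'pics/{n}12.png',cv2.resize(c['img'][sl[0],sl[1],::-1],None,fx=4,fy=4,interpolation=cv2.INTER_CUBIC))
E
```

```text
clock: 13.4
eef_pos: [0.5609, 0.2852, 0.1851]
tool_rot: [0.686, 0.727, -0.0, -0.0]
ft_force: [0.3, 0.3, 1.7]
grip_width: -0.0001
clock: 13.7
eef_pos: [0.5613, 0.2852, 0.1839]
tool_rot: [0.687, 0.727, 0.001, 0.001]
ft_force: [-2.9, -1.4, 8.7]
grip_width: -0.0
clock: 14.2
eef_pos: [0.5615, 0.2852, 0.1832]
tool_rot: [0.687, 0.727, 0.002, 0.001]
ft_force: [-3.6, -1.8, 15.7]
grip_width: -0.0001
```

View pics/side12.png

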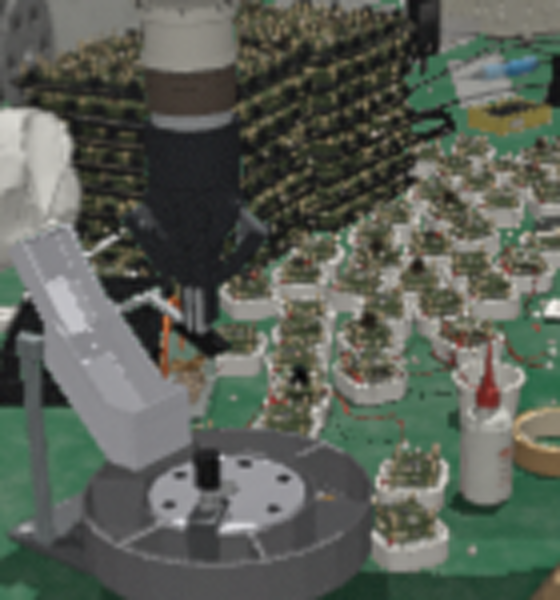

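```bash
python3 -m handwheel '[{"dx":0,"dy":0,"dz":0,"ax":0,"ay":0,"az":0},{"dx":0,"dy":0,"dz":0,"ax":0,"ay":0,"az":0},{"dx":0,"dy":0,"dz":0,"ax":0,"ay":0,"az":0},{"dx":0,"dy":0,"dz":-0.3,"ax":0,"ay":0,"az":0},{"dx":0,"dy":0,"dz":-0.4,"ax":0,"ay":0,"az":0},{"dx":0,"dy":0,"dz":-0.5,"ax":0,"ay":0,"az":0},{"dx":0,"dy":0,"dz":-0.5,"ax":0,"ay":0,"az":0},{"dx":0,"dy":0,"dz":-0.5,"ax":0,"ay":0,"az":0},{"dx":0,"dy":0,"dz":-0.6,"ax":0,"ay":0,"az":0},{"dx":0,"dy":0,"dz":-0.8,"ax":0,"ay":0,"az":0},{"dx":0,"dy":0,"dz":-0.8,"ax":0,"ay":0,"az":0},{"dx":0,"dy":0,"dz":-0.6,"ax":0,"ay":0,"az":0}]'; python3 -m handwheel '[{"dx":-0.6,"dy":-0.2,"dz":0,"ax":0,"ay":0,"az":0},{"dx":-0.9,"dy":-0.3,"dz":0,"ax":0,"ay":0,"az":0},{"dx":-0.9,"dy":-0.3,"dz":0,"ax":0,"ay":0,"az":0},{"dx":-0.9,"dy":-0.3,"dz":0,"ax":0,"ay":0,"az":0},{"dx":-0.9,"dy":-0.3,"dz":0,"ax":0,"ay":0,"az":0},{"dx":-0.9,"dy":-0.3,"dz":0,"ax":0,"ay":0,"az":0},{"dx":-0.9,"dy":-0.3,"dz":0,"ax":0,"ay":0,"az":0},{"dx":-0.9,"dy":-0.3,"dz":0,"ax":0,"ay":0,"az":0},{"dx":-0.9,"dy":-0.3,"dz":0,"ax":0,"ay":0,"az":0},{"dx":-0.9,"dy":-0.3,"dz":0,"ax":0,"ay":0,"az":0},{"dx":-0.9,"dy":-0.3,"dz":0,"ax":0,"ay":0,"az":0},{"dx":0,"dy":0,"dz":0,"ax":0,"ay":0,"az":0}]'; python3 - <<'E'
from h import *
for n,sl in(('side',(slice(150,270),slice(190,330))),('top',(slice(120,250),slice(100,310)))):
    c=shot(n,n+'13r.png'); cv2.imwrite(f'pics/{n}13.png',cv2.resize(c['img'][sl[0],sl[1],::-1],None,fx=3.8 if n=='top' else 5,fy=3.8 if n=='top' else 5,interpolation=cv2.INTER_CUBIC))
    for t in('cap_1','plunger_knob'):print(n,t,[(np.round(d['rect'],1),round(d['confidence'],2)) for d in bot.trace(t,c)])
E
```

```text
clock: 15.45
eef_pos: [0.5611, 0.2852, 0.3063]
tool_rot: [0.687, 0.727, 0.001, 0.0]
ft_force: [-0.4, 0.3, 0.8]
grip_width: 0.0004
clock: 16.65
eef_pos: [0.4942, 0.0388, 0.3052]
tool_rot: [0.688, 0.726, -0.0, 0.0]
ft_force: [0.2, 0.7, 0.1]
grip_width: -0.0002
side cap_1 []
side plunger_knob [(array([241.4, 237.8,   7.1,   6. ]), 0.39)]
top cap_1 []
top plunger_knob [(array([163. , 209.2,  76. ,  76. ]), 0.33)]
```

View pics/side13.png

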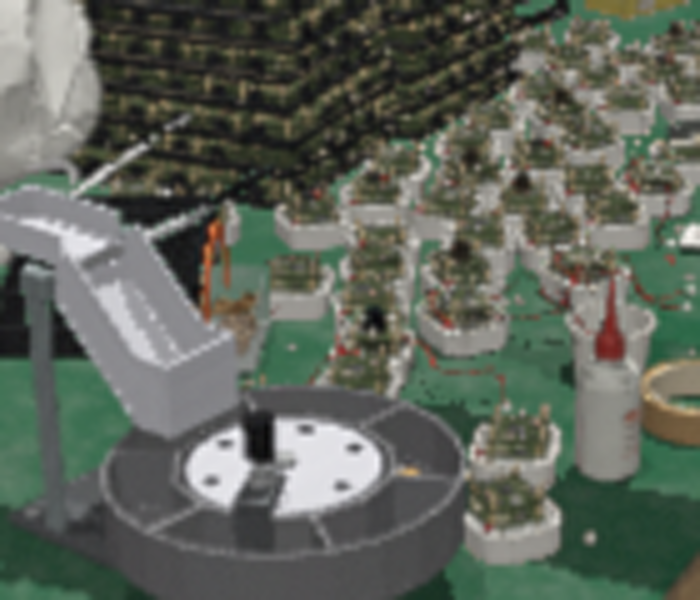

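View pics/top13.png

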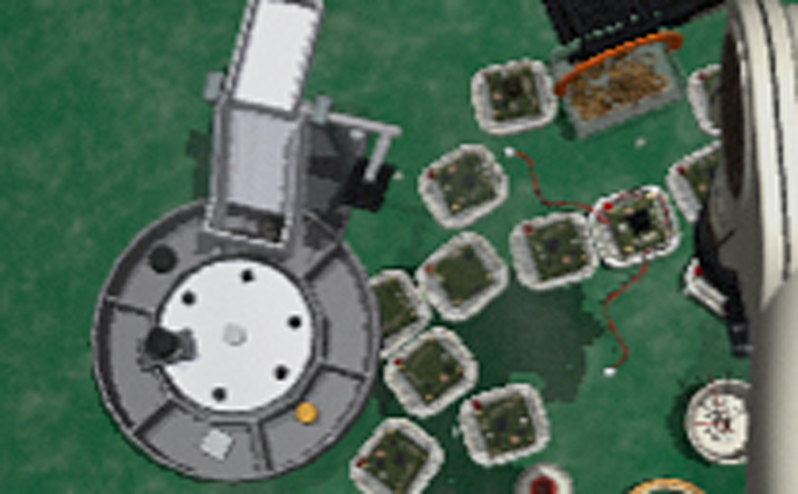

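```bash
python3 - <<'E'
from h import *
c=bot.camera('side');A=np.array([.4755,.3945,0]);a=np.radians(105.5)
k=A+[.046*np.cos(a),.046*np.sin(a),0]
print('home knob ctr px',proj(c,k+[0,0,.131]),'lift6',proj(c,k+[0,0,.137]))
g=c['img'].sum(2)//3
print(g[225:250,241:243].T)
k0=A+[-.046*np.cos(np.radians(11)),.046*np.sin(np.radians(11)),0]
import pickle;s=pickle.load(open('side0.pkl','rb'))
for P,im in((k0,s['img']),(k,c['img'])):
    u,v=proj(c,P+[0,0,.131])[0]; u0=int(round(u));col=im.sum(2)[:,u0-1:u0+2].mean(1)/3; v0=int(v)
    print(u,v,'top pred',proj(c,P+[0,0,.144])[0],'rows',v0-10,col[v0-10:v0+12].round())
t=bot.camera('top')
cv2.imwrite('pics/mouth.png',cv2.resize(t['img'][160:195,145:190,::-1],None,fx=12,fy=12,interpolation=cv2.INTER_CUBIC))
print(t['shot'])
E
```

```text
home knob ctr px [[241.31502375 236.82848339]] lift6 [[241.22065186 234.95042526]]
[[ 90  97  96  82  81  88  92  55  37  35  26  20  21  22  20  20  26  66
  116 105 103 118  97  65  77]
 [109 112 109  83  80  82  77  50  35  34  21  22  24  17  18  16  23  56
  115 111 107 115  95  68  83]]
257.44765664690703 234.0137365370749 top pred [257.30941728 229.96773668] rows 224 [108.  83.  85. 105.  84.  61.  39.  37.  31.  22.  22.  24.  22.  20.
  26.  78. 145. 117. 102. 112. 105.  69.]
241.31502375317822 236.82848338994182 top pred [241.11023015 232.75031986] rows 226 [111. 101.  83.  85.  95.  99.  61.  37.  35.  25.  21.  23.  20.  19.
  19.  34.  81. 131. 112. 106. 112.  94.]
28
```

View pics/mouth.png

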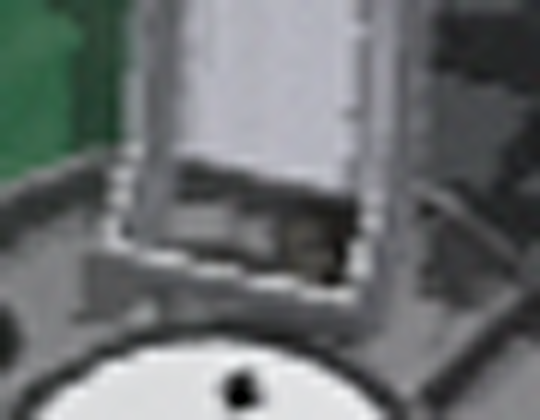

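```bash
python3 - <<'E'
from h import *
t=cv2.imread('pics/top13r.png');b=cv2.imread('pics/top8r.png')
x=[cv2.resize(i[105:215,135:215],None,fx=4.8,fy=4.8,interpolation=cv2.INTER_CUBIC) for i in(b,t)]
cv2.imwrite('pics/cmp.png',np.hstack(x))
s=cv2.imread('pics/side13r.png')
cv2.imwrite('pics/sz.png',cv2.resize(s[175:290,175:300],None,fx=5,fy=5,interpolation=cv2.INTER_CUBIC))
E
```

```text
(no output)
```

View pics/cmp.png

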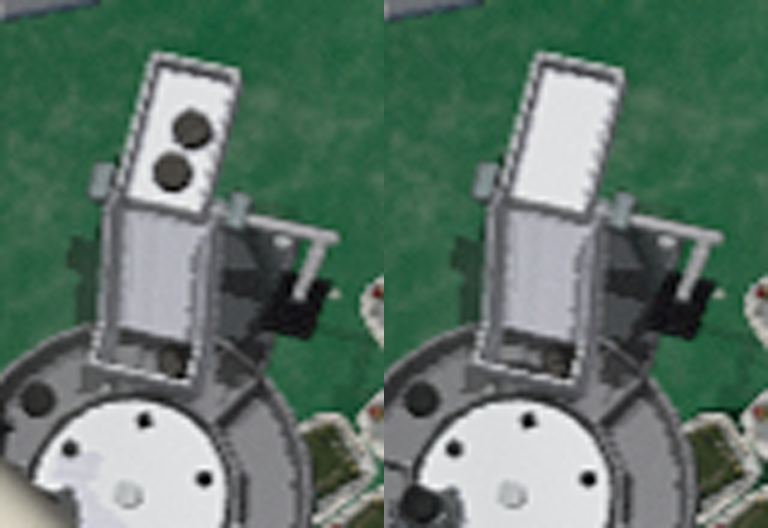

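View pics/sz.png

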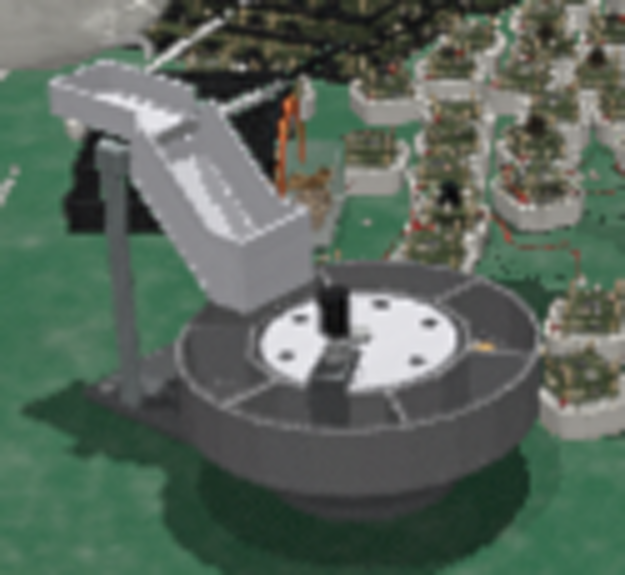

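```bash
python3 -c "
from h import *
print(bot.get_obs()['clock'],bot.job_done())"
```

```text
the job is handed in; nothing more can be done
17.05 None
```

I turned the carousel to the lens cap's compartment, tipped the pan and handed the job in at 17.05 s. I could not see the two new caps in the compartment, because the chute hides most of it.

- **Choosing the compartment:** The sample was in pocket_a. Its colour matched the caps in the pan, while the other dark part was blacker and the network later labelled it the foot.
- **Turning:** I pulled the knob up and turned the carousel about 65° clockwise. Then I lowered the pin onto the disc and turned on slowly until it dropped.
- **Index pin:** It is home. The tool came down to the same height as at the first grasp (0.1364 m), and the knob's height in the side picture matches its home position.
- **Compartment position:** pocket_a's centre is about 5° from the stand's x, by my measurement. That is inside the 6° limit, but only just, and my error is a degree or two.
- **Tipping:** I pushed the lever to its end stop, about 16 N at the wrist, then let go. The pan swung back level.
- **Last pictures:**
  - The pan and slide are empty, and no caps lie on the bench around the carousel or in the parts of the neighbouring compartments I could see.
  - Only one cap shows through the chute mouth, where the sample was before tipping. I inferred that the other two are under the slide in the same compartment.
  - The network's search for caps in these pictures found none.
- **Bystanders:** I did not touch the bottle, pen or cup, and the arm ended clear of everything.

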